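Find and release the latched key on the switch box

ROBOT

A 6-joint arm with a two-finger parallel gripper is mounted at the origin on the work surface. World frame = base frame: x ahead of the robot, y to its left, z up, the work surface at z = 0. Lengths are in mm, angles in rad, forces in N, time in s.
With the tool pointing down it reaches from about 350 to 875 mm from the base axis. Payload 4.2 kg.
Tool frame: the origin (TCP) lies at the very end of the fingers, on their centre line; the grasp point (between the pads) lies 19 mm behind it (pinch_z is the distance from the TCP to the grasp point, in mm); z points along the fingers, y is the line along which they close (so a half turn about z gives the same grasp; the last joint's range is limited). The gripper opens to 85 mm and grips with 20 to 120 N. Pads are 22 mm wide; open, the fingers measure 114 mm over their backs; the gripper's body (76 mm by 85 mm) begins 54 mm behind the grasp point. The pads swing forward as they close: fully open they stand 13 mm farther back than shut.
Start: joints at [-1.081, 0.385, 0.008, 0, -1.194, -0.259], TCP at [142.99, -608.402, 231.312] pointing down, gripper open.
Joint ranges: [-3.14, 3.14], [-1.21, 2.06], [-1.07, 1.41], [-3.16, 2.05], [-2.99, -0.16], [-3.1, 3.1]. Speed limits (rad/s): [2.79, 2.79, 3.14, 3.14, 3.14, 3.14].

INTERFACE

Orientations are given as a unit quaternion [x, y, z, w].
In Python, from bench import * gives the robot as it stands.
- The arm moves only by the tool arm_command, never from a script. Its argument "steps" is one flat list of numbers, 4 for each row, row after row: the shift along the tool's x, y, z in m, then the turn about the tool's z in rad. In form: [tx, ty, tz, roll, tx, ty, tz, roll, ...]. A call has 1 to 20 rows; each row shifts and turns the commanded pose from where the row before left it, along the tool's axes as they then stand; what a row does not reach is not made up. A row lasts 1/8 s, in which the tool goes at most 62.5 mm and 10.7 degrees, less where a joint would pass 70% of its speed; a pose out of reach is approached as far as the arm can. A call with a gripper value outside its range is refused whole. "grip" is the finger opening in m, from 0 to 0.0854, set as the call begins (left out, the last holds). The fingers move at their own pace and stop on an object; the grip force is fixed at half the most. Time passes only in rows, so rows that do not move let the fingers close. It gives the time, the measured TCP pose, the force, the opening and the grip force at its end, in the units of the state.
- read_state(): the state, without advancing time (a new reading comes with each control period).
- get_image(name): name is "scene" or "top"; returns the picture (480x640x3 uint8, red, green, blue); there is no depth.
- get_calibration(name): a dict with "camera_matrix" (3x3 intrinsics, pixels), "cam_to_world" (4x4, takes a point from camera to world coordinates). Camera axes: x right, y down, z forward; pixel columns grow to the right and rows downward; lengths in mm; the calibration is good to about 2 mm. A picture is of the moment at which its call begins. get_calibration takes no time and is no camera call.
- job_done(): hands the job in; it is judged then, once.
The state is a dict: "clock": time; "joints": joint angles; "joint_vel": joint speeds; "joint_efforts": joint torques, N m; "position": TCP position; "ee_rot": TCP orientation; "contact_force": force on the tool from outside, world axes, zero at the start; "wrist_torque": the same for the moment, N m; "gripper_width": finger opening in mm; "grasp_force": force on a finger pad.
Only numpy, scipy, OpenCV 4.12 (cv2) and the standard library are available. Lean on these libraries where they do the work, as an engineer would, in place of code of your own. Each camera call takes 0.05 s, during which the arm holds its last target. There are 200 camera calls.

TASK

One of the four identical keys on the bench switch box is still latched down. With a closed fingertip tap all four lightly, one after another, starting at the key next to the rotary knob, to feel which one it is; then press that key fully down and let go, so that it springs up and all four keys stand up. Do not press down any key that is not latched, and leave everything else where it is: nothing is to be picked up.

Things in the scene. Friction and masses are not known exactly. Their poses are not given: they have to be found in the camera images.
- switch_box: dark steel bench switch box fixed to the table, 200 x 400 x 60 mm (x, y, z), deck flat; origin at the centre of its underside, z up. Four identical white square keys stand in a row at x = -20 mm, y = +90, +30, -30, -90 mm (keys 1 to 4). In line with them at y = +158 mm, beside key 1, is a black rotary knob 32 mm across, 22 mm high; two flush round outlets at the other end. Its yaw varies up to 30 degrees either way.
- cap_1: key cap of the first key, next to the rotary knob: flat white square, 36 x 36 mm; origin at the centre of its top face, axes as the box. The face stands 14 mm above the deck when the key is up, 10 mm when latched, 5 mm when fully down.
- cap_2: key cap of the second key from the knob: flat white square, 36 x 36 mm; origin at the centre of its top face, axes as the box. The face stands 14 mm above the deck when the key is up, 10 mm when latched, 5 mm when fully down.
- cap_3: key cap of the third key from the knob: flat white square, 36 x 36 mm; origin at the centre of its top face, axes as the box. The face stands 14 mm above the deck when the key is up, 10 mm when latched, 5 mm when fully down.
- cap_4: key cap of the last key, farthest from the knob: flat white square, 36 x 36 mm; origin at the centre of its top face, axes as the box. The face stands 14 mm above the deck when the key is up, 10 mm when latched, 5 mm when fully down.
- key_1 (a joint): depth of the first key, next to the rotary knob, in m: 0 up, 0.004 latched (exactly one starts so, it varies which), 0.009 fully down. Its spring pushes up with 1.5 N at 0, 3.5 N at 0.004, 6 N at 0.009: a free key gives to a light touch, the latched one does not move under 3.5 N. The latch lets go once pressed beyond 0.0075, and the key then rises when let go.
- key_2 (a joint): depth of the second key from the knob, in m: 0 up, 0.004 latched (exactly one starts so, it varies which), 0.009 fully down. Its spring pushes up with 1.5 N at 0, 3.5 N at 0.004, 6 N at 0.009: a free key gives to a light touch, the latched one does not move under 3.5 N. The latch lets go once pressed beyond 0.0075, and the key then rises when let go.
- key_3 (a joint): depth of the third key from the knob, in m: 0 up, 0.004 latched (exactly one starts so, it varies which), 0.009 fully down. Its spring pushes up with 1.5 N at 0, 3.5 N at 0.004, 6 N at 0.009: a free key gives to a light touch, the latched one does not move under 3.5 N. The latch lets go once pressed beyond 0.0075, and the key then rises when let go.
- key_4 (a joint): depth of the last key, farthest from the knob, in m: 0 up, 0.004 latched (exactly one starts so, it varies which), 0.009 fully down. Its spring pushes up with 1.5 N at 0, 3.5 N at 0.004, 6 N at 0.009: a free key gives to a light touch, the latched one does not move under 3.5 N. The latch lets go once pressed beyond 0.0075, and the key then rises when let go.
- plug_a: blue plug, 30 mm diameter, 53 mm tall, standing on the box behind the keys; origin at the centre of its underside; leave it alone
- plug_b: a second blue plug like plug_a, also standing on the box behind the keys; origin at the centre of its underside; leave it alone
- coupler: round aluminium coupler, 36 mm diameter, 50 mm tall, standing on the table in front of the box; origin at the centre of its underside; leave it alone
- screwdriver: black screwdriver, 170 mm long, lying on the table in front of the box; origin at the centre of its underside; leave it alone
- tape: black roll of tape, 100 mm diameter, 48 mm tall, lying on the table to the robot's left; origin at the centre of its underside; leave it alone
- carton: small cardboard carton, 110 x 80 x 60 mm, on the table to the robot's right; origin at the centre of its underside; leave it alone
- clamp: aluminium clamp, 50 x 60 x 40 mm, on the table to the left; origin at the centre of its underside; leave it alone

How it is judged (in metres and radians):
On the way, in this order (a step that is already met when the one before it is completed fails the run):
1. the first key, next to the rotary knob is tapped with the fingers while the latched key is still latched (contact force between the fingers and cap_1 above 0.3 N and ((value of joint key_1 above 0.003 m and distance of cap_1 from where it was at the start of the episode below 0.002 m) or (value of joint key_2 above 0.003 m and distance of cap_2 from where it was at the start of the episode below 0.002 m) or (value of joint key_3 above 0.003 m and distance of cap_3 from where it was at the start of the episode below 0.002 m) or (value of joint key_4 above 0.003 m and distance of cap_4 from where it was at the start of the episode below 0.002 m))), for 0.01 s.
2. the second key from the knob is tapped with the fingers while the latched key is still latched (contact force between the fingers and cap_2 above 0.3 N and ((value of joint key_1 above 0.003 m and distance of cap_1 from where it was at the start of the episode below 0.002 m) or (value of joint key_2 above 0.003 m and distance of cap_2 from where it was at the start of the episode below 0.002 m) or (value of joint key_3 above 0.003 m and distance of cap_3 from where it was at the start of the episode below 0.002 m) or (value of joint key_4 above 0.003 m and distance of cap_4 from where it was at the start of the episode below 0.002 m))), for 0.01 s.
3. the third key from the knob is tapped with the fingers while the latched key is still latched (contact force between the fingers and cap_3 above 0.3 N and ((value of joint key_1 above 0.003 m and distance of cap_1 from where it was at the start of the episode below 0.002 m) or (value of joint key_2 above 0.003 m and distance of cap_2 from where it was at the start of the episode below 0.002 m) or (value of joint key_3 above 0.003 m and distance of cap_3 from where it was at the start of the episode below 0.002 m) or (value of joint key_4 above 0.003 m and distance of cap_4 from where it was at the start of the episode below 0.002 m))), for 0.01 s.
4. the last key, farthest from the knob is tapped with the fingers while the latched key is still latched (contact force between the fingers and cap_4 above 0.3 N and ((value of joint key_1 above 0.003 m and distance of cap_1 from where it was at the start of the episode below 0.002 m) or (value of joint key_2 above 0.003 m and distance of cap_2 from where it was at the start of the episode below 0.002 m) or (value of joint key_3 above 0.003 m and distance of cap_3 from where it was at the start of the episode below 0.002 m) or (value of joint key_4 above 0.003 m and distance of cap_4 from where it was at the start of the episode below 0.002 m))), for 0.01 s.
5. the latched key is pressed fully down with the fingers (((value of joint key_1 above 0.0075 m and distance of cap_1 from where it was at the start of the episode below 0.0055 m and contact force between the fingers and cap_1 above 0.3 N) or (value of joint key_2 above 0.0075 m and distance of cap_2 from where it was at the start of the episode below 0.0055 m and contact force between the fingers and cap_2 above 0.3 N) or (value of joint key_3 above 0.0075 m and distance of cap_3 from where it was at the start of the episode below 0.0055 m and contact force between the fingers and cap_3 above 0.3 N) or (value of joint key_4 above 0.0075 m and distance of cap_4 from where it was at the start of the episode below 0.0055 m and contact force between the fingers and cap_4 above 0.3 N))), for 0.02 s.
At the end, for the whole second after the job is handed in: all four keys are up (each within 1.5 mm of its raised position), and every loose thing is within 20 mm of where it stood (value of joint each of key_1, key_2, key_3, key_4 below 0.0015 m and distance of each of plug_a, plug_b, coupler, screwdriver, tape, carton, clamp from where it was at the start of the episode below 0.02 m); the robot touches nothing.
It fails at once if a key that was not latched is pressed down (more than about 6 mm) ((value of joint key_1 above 0.006 m and distance of cap_1 from where it was at the start of the episode above 0.0056 m) or (value of joint key_2 above 0.006 m and distance of cap_2 from where it was at the start of the episode above 0.0056 m) or (value of joint key_3 above 0.006 m and distance of cap_3 from where it was at the start of the episode above 0.0056 m) or (value of joint key_4 above 0.006 m and distance of cap_4 from where it was at the start of the episode above 0.0056 m)).
It fails at once if a loose thing is picked up, carried or knocked more than 20 mm from its place (distance of any of plug_a, plug_b, coupler, screwdriver, tape, carton, clamp from where it was at the start of the episode above 0.02 m).
It also fails if it takes over 48 s, if anything falls off the work surface, if the arm or the gripper's body presses on something with over 40 N, if the wrist force passes 120 N, or if a joint passes its speed limit or range.

## Working session

There is one attempt and no reset: what is moved stays moved. The work goes in short steps, Python scripts to look and compute and a tool call to move; the robot and the scene stay as the last step left them, time stands still between calls to the robot, and variables do not carry over. Pictures are saved under pics/ and viewed, at most 10 in all, crops included, and the job is handed in when it is done.

Besides the shell and the picture viewer there is one more tool, called after ">>>" as name(argument=value, ...) on one line, values as JSON. arm_command: Moves the arm, as the interface text tells. Its arguments: {"type":"object","properties":{"steps":{"type":"array","items":{"type":"number"}},"grip":{"type":"number"}},"required":["steps"]}

```bash
mkdir -p pics; python3 - <<'E'
from bench import *
import cv2
for n in("top","scene"):
    cv2.imwrite(f"pics/{n}0.png",get_image(n)[:,:,::-1])
    c=get_calibration(n);print(n,c["camera_matrix"],c["cam_to_world"])
s=read_state();print(s)
E
```

```text
top [[590.83259196   0.         313.0525313 ]
 [  0.         590.83259196 242.15626643]
 [  0.           0.           1.        ]] [[ 1.16124231e-03 -9.97799972e-01  6.62862518e-02  4.48678278e+02]
 [-9.99739399e-01 -2.66963794e-03 -2.26717446e-02  7.98164102e+00]
 [ 2.27988264e-02 -6.62426501e-02 -9.97543044e-01  1.69146966e+03]
 [ 0.00000000e+00  0.00000000e+00  0.00000000e+00  1.00000000e+00]]
scene [[545.10190329   0.         321.01156589]
 [  0.         545.10190329 245.62114785]
 [  0.           0.           1.        ]] [[ 6.47128587e-01  4.76109346e-01 -5.95436380e-01  1.33680959e+03]
 [ 7.62245267e-01 -4.18792240e-01  4.93553657e-01 -6.41835075e+02]
 [-1.43786267e-02 -7.73261243e-01 -6.33924526e-01  9.16087608e+02]
 [ 0.00000000e+00  0.00000000e+00  0.00000000e+00  1.00000000e+00]]
{'clock': 0.1, 'joints': array([-1.08141187e+00,  3.85507089e-01,  6.74936019e-03, -4.15070707e-04,
       -1.19400440e+00, -2.58573138e-01]), 'joint_vel': array([ 0.00022785, -0.00205737,  0.00144634,  0.00103095,  0.00105129,
       -0.00081727]), 'joint_efforts': array([-1.43942882e-03, -3.93317235e+01,  1.88929152e+01,  4.19794008e+00,
       -2.58321241e-03,  2.74070132e-06]), 'position': array([ 142.85381015, -607.91657431,  230.31223417]), 'ee_rot': array([-1.15073562e-01,  9.93356468e-01,  9.85437472e-04, -1.79507910e-04]), 'contact_force': array([-0.62618221, -0.05218214, -0.00170592]), 'wrist_torque': array([0.00214907, 0.03270992, 0.01576683]), 'grasp_force': 0.0, 'gripper_width': 85.56391295591371}
```

View pics/top0.png

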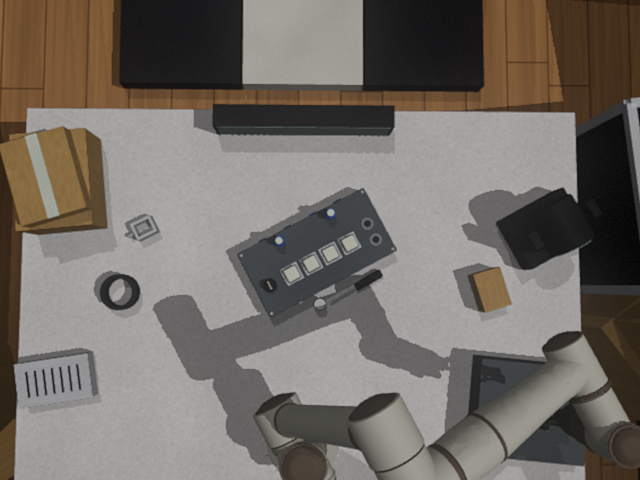

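View pics/scene0.png

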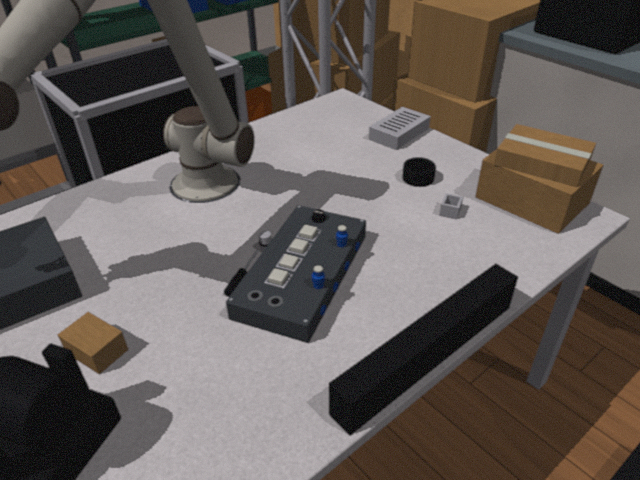

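The top view shows the keys at about (291,274), (311,264), (330,254) and (349,243), with the knob at (269,286). The scene view shows the same row running from (309,232) to (277,278). Next I measure the key centres in both views.

```bash
cat > h.py <<'E'
import numpy as np,cv2
from bench import *
def ray(n,p):
    c=get_calibration(n);M=np.array(c["cam_to_world"]);K=np.array(c["camera_matrix"])
    return M[:3,3],M[:3,:3]@np.linalg.solve(K,[p[0],p[1],1])
def onz(n,p,z):
    o,d=ray(n,p);return o+d*(z-o[2])/d[2]
E
python3 - <<'E'
from h import *
roi={"top":(235,180,400,325),"scene":(262,215,325,295)}
seed={"top":[(291,274),(311,264),(330,254),(349,243)],"scene":[(309,232),(299,246),(288,262),(277,278)]}
P={}
for n in roi:
    im=cv2.imread(f"pics/{n}0.png");x0,y0,x1,y1=roi[n]
    g=im[y0:y1,x0:x1].min(2);m=(g>140).astype(np.uint8)
    k,l,st,ce=cv2.connectedComponentsWithStats(m)
    pts=[]
    for s in seed[n]:
        j=1+np.argmin(np.hypot(*(ce[1:]+[x0,y0]-s).T));c=ce[j]+[x0,y0];pts.append(c)
        print(n,s,c.round(1),st[j,4],onz(n,c,73).round(1))
    P[n]=np.array([onz(n,c,73) for c in pts])
for i in range(4): print("diff",(P["top"]-P["scene"])[i].round(1))
for n in P:
    d=P[n][0]-P[n][3];print(n,np.hypot(d[0],d[1]),np.degrees(np.arctan2(-d[0],d[1])),np.linalg.norm(np.diff(P[n],axis=0),axis=1))
E
```

```text
top (291, 274) [291.7 273.2] 140 [471.   29.5  73. ]
top (311, 264) [311.1 263. ] 140 [498.9 -23.6  73. ]
top (330, 254) [330.3 252.9] 138 [526.9 -76.1  73. ]
top (349, 243) [349.9 242.6] 146 [ 555.4 -130.1   73. ]
scene (309, 232) [307.6 229.7] 106 [474.   30.4  73. ]
scene (299, 246) [298.2 243.7] 120 [502.3 -22.8  73. ]
scene (288, 262) [287.9 259.7] 137 [533.2 -78.5  73. ]
scene (277, 278) [277.4 274.5] 142 [ 558.5 -128.3   73. ]
diff [-3.  -0.9  0. ]
diff [-3.4 -0.8  0. ]
diff [-6.3  2.3  0. ]
diff [-3.1 -1.8 -0. ]
top 180.57177007207602 27.85819717187259 [59.98207804 59.53307266 61.05693073]
scene 179.76905387372796 28.031462876742893 [60.24382261 63.66360508 55.88364396]
```

>>> arm_command(steps=[-0.0291, 0.0341, 0.005, 0, -0.0291, 0.0341, 0.005, 0, -0.0291, 0.0341, 0.005, 0, -0.0291, 0.0341, 0.005, 0, -0.0291, 0.0341, 0.005, 0, -0.0291, 0.0341, 0.005, 0, -0.0291, 0.0341, 0.005, 0, -0.0291, 0.0341, 0.005, 0, -0.0291, 0.0341, 0.005, 0, -0.0291, 0.0341, 0.005, 0, -0.0291, 0.0341, 0.005, 0, -0.0291, 0.0341, 0.005, 0, -0.0291, 0.0341, 0.005, 0, -0.0291, 0.0341, 0.005, 0, -0.0291, 0.0341, 0.005, 0, -0.0291, 0.0341, 0.005, 0, 0, 0, 0, -0.0645, 0, 0, 0, -0.0645, 0, 0, 0, -0.0645, 0, 0, 0, -0.0645], grip=0)

```text
clock: 2.6
position: [471.1, 29.2, 151.0]
ee_rot: [-0.243, 0.97, 0.0, -0.0]
contact_force: [-0.2, -0.4, 0.2]
gripper_width: 0.6
grasp_force: 0.0
```

>>> arm_command(steps=[0, 0, 0.025, 0, 0, 0, 0.025, 0, 0, 0, 0.02, 0, 0, 0, 0.004, 0, 0, 0, 0.001, 0, 0, 0, 0.001, 0, 0, 0, 0.001, 0, 0, 0, 0, 0, 0, 0, 0, 0])

```text
clock: 3.72
position: [471.5, 29.3, 74.5]
ee_rot: [-0.242, 0.97, 0.0, 0.0]
contact_force: [0.2, -0.3, -0.1]
gripper_width: 0.2
grasp_force: 0.0
```

```bash
python3 - <<'E'
from h import *
s=read_state();print(s["position"],s["contact_force"])
im=get_image("scene")[180:320,200:400,::-1]
cv2.imwrite("pics/k1.png",cv2.resize(im,None,fx=4,fy=4,interpolation=cv2.INTER_CUBIC))
E
```

```text
[471.53622178  29.27594879  74.51036924] [ 0.18339519 -0.30792209 -0.12281374]
```

View pics/k1.png

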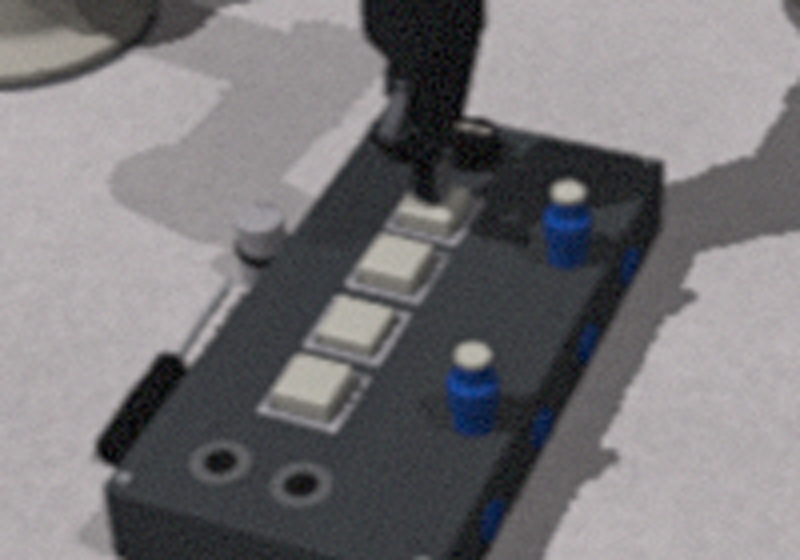

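The fingertip, at about (427,200) in the crop, is over key 1, whose cap centre is about (435,208). I'm lowering gently.

>>> arm_command(steps=[0, 0, 0.001, 0, 0, 0, 0.001, 0, 0, 0, 0, 0])

```text
clock: 4.15
position: [471.6, 29.3, 72.4]
ee_rot: [-0.242, 0.97, -0.0, 0.0]
contact_force: [-1.1, 0.9, 1.9]
gripper_width: -0.3
grasp_force: 1.0
```

>>> arm_command(steps=[0, 0, 0.001, 0, 0, 0, 0, 0])

```text
clock: 4.4
position: [471.6, 29.3, 71.4]
ee_rot: [-0.242, 0.97, -0.0, 0.0]
contact_force: [-1.4, 0.7, 3.3]
gripper_width: -0.4
grasp_force: 1.3
```

Key 1 gives softly, so it is free. On to key 2.

>>> arm_command(steps=[0, 0, -0.012, 0, 0, -0.03, 0, 0, 0, -0.03, 0, 0, 0, 0, 0.008, 0, 0, 0, 0.001, 0, 0, 0, 0.001, 0, 0, 0, 0.001, 0, 0, 0, 0, 0])

```text
clock: 5.4
position: [499.1, -23.4, 72.4]
ee_rot: [-0.242, 0.97, 0.0, -0.0]
contact_force: [-1.6, 0.7, 1.9]
gripper_width: -0.1
grasp_force: 1.0
```

>>> arm_command(steps=[0, 0, 0.001, 0, 0, 0, 0, 0])

```text
clock: 5.65
position: [499.6, -23.5, 71.4]
ee_rot: [-0.242, 0.97, 0.0, 0.0]
contact_force: [-1.4, 1.0, 3.0]
gripper_width: -0.0
grasp_force: 1.3
```

Key 2 is also free. On to key 3.

>>> arm_command(steps=[0, 0, -0.012, 0, 0, -0.03, 0, 0, 0, -0.03, 0, 0, 0, 0, 0.008, 0, 0, 0, 0.001, 0, 0, 0, 0.001, 0, 0, 0, 0.001, 0, 0, 0, 0, 0])

```text
clock: 6.65
position: [527.7, -76.3, 72.4]
ee_rot: [-0.242, 0.97, 0.0, 0.0]
contact_force: [-0.1, 0.3, 0.0]
gripper_width: 0.2
grasp_force: 0.0
```

>>> arm_command(steps=[0, 0, 0.001, 0, 0, 0, 0, 0])

```text
clock: 6.9
position: [527.7, -76.6, 71.3]
ee_rot: [-0.242, 0.97, 0.0, -0.0]
contact_force: [0.5, -0.6, -0.1]
gripper_width: -0.0
grasp_force: 0.0
```

No contact at 71.3 mm, so key 3 sits low and is probably the latched one. I'll touch it lightly.

>>> arm_command(steps=[0, 0, 0.001, 0, 0, 0, 0, 0])

```text
clock: 7.15
position: [527.7, -76.7, 70.2]
ee_rot: [-0.242, 0.97, 0.0, -0.0]
contact_force: [-0.3, -0.5, 0.9]
gripper_width: -0.0
grasp_force: 0.0
```

>>> arm_command(steps=[0, 0, 0.0006, 0, 0, 0, 0, 0])

```text
clock: 7.4
position: [527.8, -76.7, 70.0]
ee_rot: [-0.242, 0.97, -0.0, 0.0]
contact_force: [-1.1, 0.0, 3.2]
gripper_width: -0.2
grasp_force: 1.6
```

Firm contact at 70.0 mm, with 3.2 N and no travel, so key 3 is latched. Key 4 still needs its tap. The lift is 0.0136 m, so the approach ends at the same 72.4 and 71.4 mm heights.

>>> arm_command(steps=[0, 0, -0.0136, 0, 0, -0.03, 0, 0, 0, -0.03, 0, 0, 0, 0, 0.008, 0, 0, 0, 0.001, 0, 0, 0, 0.001, 0, 0, 0, 0.001, 0, 0, 0, 0, 0])

```text
clock: 8.4
position: [555.6, -129.3, 72.5]
ee_rot: [-0.242, 0.97, 0.0, -0.0]
contact_force: [-1.5, 1.1, 1.5]
gripper_width: 0.2
grasp_force: 1.0
```

>>> arm_command(steps=[0, 0, 0.001, 0, 0, 0, 0, 0])

```text
clock: 8.65
position: [555.8, -129.4, 71.3]
ee_rot: [-0.242, 0.97, 0.0, -0.0]
contact_force: [-1.4, 0.6, 2.4]
gripper_width: -0.2
grasp_force: 1.3
```

Key 4 is free. Back to key 3 to press it.

>>> arm_command(steps=[0, 0, -0.012, 0, 0, 0.03, 0, 0, 0, 0.03, 0, 0, 0, 0, 0.008, 0, 0, 0, 0.004, 0, 0, 0, 0.002, 0, 0, 0, 0.002, 0, 0, 0, 0.001, 0, 0, 0, 0.001, 0, 0, 0, 0, 0, 0, 0, 0, 0])

```text
clock: 10.02
position: [528.1, -77.1, 65.8]
ee_rot: [-0.242, 0.97, -0.0, 0.0]
contact_force: [-1.9, 0.8, 5.6]
gripper_width: 0.2
grasp_force: 2.7
```

>>> arm_command(steps=[0, 0, 0.0006, 0, 0, 0, 0, 0])

```text
clock: 10.28
position: [528.1, -77.1, 65.2]
ee_rot: [-0.242, 0.97, -0.0, 0.0]
contact_force: [-1.6, -0.9, 5.6]
gripper_width: -0.3
grasp_force: 2.8
```

>>> arm_command(steps=[0, 0, -0.002, 0, 0, 0, -0.0025, 0, 0, 0, -0.0025, 0, 0, 0, 0, 0, 0, 0, 0, 0])

```text
clock: 10.9
position: [528.1, -76.8, 71.7]
ee_rot: [-0.242, 0.97, -0.0, 0.0]
contact_force: [0.1, -1.2, 2.7]
gripper_width: 0.3
grasp_force: 1.2
```

The cap followed the finger up: at 71.7 mm it pushes with 2.7 N, so the latch has let go. Now I raise the arm clear.

>>> arm_command(steps=[0, 0, -0.005, 0, 0, 0, -0.03, 0, 0, 0, -0.04, 0, 0, 0, -0.04, 0, 0, 0, 0, 0, 0, 0, 0, 0])

```text
clock: 11.65
position: [526.8, -76.4, 185.8]
ee_rot: [-0.242, 0.97, 0.001, -0.001]
contact_force: [-0.4, -0.4, -0.8]
gripper_width: -0.1
grasp_force: 0.0
```

```bash
python3 - <<'E'
from h import *
im=get_image("scene")[180:320,200:400,::-1]
cv2.imwrite("pics/end.png",cv2.resize(im,None,fx=4,fy=4,interpolation=cv2.INTER_CUBIC))
E
```

```text
(no output)
```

View pics/end.png

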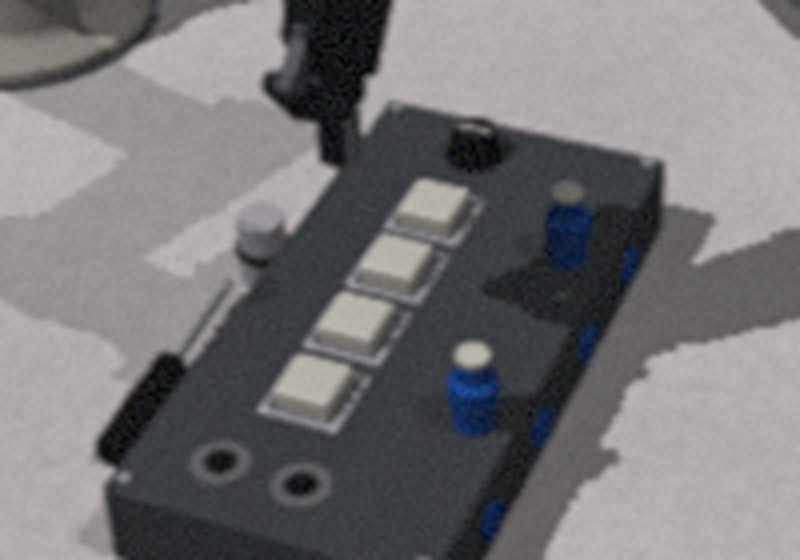

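All four caps stand equally high at (432,205), (395,263), (353,322) and (312,387). The plugs, coupler and screwdriver have not moved.

```bash
python3 -c "
from bench import *
print(job_done())"
```

```text
the job is handed in; nothing more can be done
None
```

I tapped all four keys in order, found key 3 latched and pressed it fully down; it sprang back up, all four keys now stand up, and the job is handed in (no verdict was returned).

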